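Take the disc-footed gauge off its barbed hook

TASK

Two gauges hang on barbed hooks at the ring inspection bench. Take the one with the round foot off its hook by raising it, tilting it and backing it over the barb, and stand it upright in the middle of the dark plate, setting it down gently without dropping it. Leave the square-footed gauge hanging undisturbed.

Things in the scene. Friction and masses are not known exactly. Their poses are not given: they have to be found in the camera images.
- disc_gauge_grip (a point): Centre of the top grip block (24x24 mm, 50 high) of the round-footed aluminium gauge, 0.27 kg, z up. Below it, a hanging eye 24 mm along x, 46 wide (y), 54 high; its opening, 30 wide, 38 high, runs through along x, centre 52 mm below this point. Then a neck and a foot 60 across, underside 113 below this point. Hangs loose by the eye's roof on the hook's level arm, x pointing outward along it.
- square_gauge_grip (a point): The same point on the other gauge, alike but for its square foot, 54 x 54 mm. It hangs on a second hook of the same make. Either gauge may be the left or the right one.
- hook_a_bend (a point): Bend of the round-footed gauge's hook, on its bar (8 high, 10 wide), 101 mm up; x outward, z up. Level arm runs 117 mm back to a post, nothing higher. Tip rises outward at 50 deg, 42 long; tooth at its end 6 proud on the upper side. Gauge hangs 24-52 mm behind the bend. A level eye can't pass the tip; with its outward end tilted up 25-50 deg (grip leaning back to the post) it slides off along it.
- plate: The dark steel plate fixed on the table, 160 x 160 mm, 30 mm thick; origin at the centre of its underside, on the table. Its top is bare and 30 mm above the table.

How it is judged:
At the end, for the whole second after the job is handed in: The round-footed gauge stands on its foot on the plate, upright within 0.15 rad, its axis within 30 mm of the plate's centre, at rest; the square-footed gauge still hangs within 30 mm of where it was (horizontal distance between disc_gauge_grip and plate below 0.03 m and z of disc_gauge_grip in the frame of plate between 0.135 and 0.15 m and angle between disc_gauge_grip's own z axis and vertical below 0.15 rad and linear speed of disc_gauge below 0.03 m/s and distance of square_gauge_grip from where it was at the start of the episode below 0.03 m); the robot touches nothing.
It fails at once if the square-footed gauge is moved more than 30 mm (distance of square_gauge_grip from where it was at the start of the episode above 0.03 m).
It fails at once if the round-footed gauge is dropped onto the plate (faster than 0.6 m/s within 20 mm above it) (linear speed of disc_gauge above 0.6 m/s and horizontal distance between disc_gauge_grip and plate below 0.08 m and z of disc_gauge_grip in the frame of plate below 0.163 m).
It also fails if it takes over 43 s, if anything falls off the work surface, if the arm or the gripper's body presses on something with over 40 N, if the wrist force passes 120 N, or if a joint passes its speed limit or range.

ROBOT

A 7-joint arm with a two-finger parallel gripper is mounted at the origin on the work surface. World frame = base frame: x ahead of the robot, y to its left, z up, the work surface at z = 0. Lengths are in m, angles in rad, forces in N, time in s.
With the tool pointing down it reaches from about 0.425 to 0.875 m from the base axis. Payload 8.4 kg.
Tool frame: the origin (TCP) lies at the very end of the fingers, on their centre line; the grasp point (between the pads) lies 19 mm behind it; y points along the fingers, z is the direction in which the jaws open and shut, and the axes are right-handed (so a half turn about y gives the same grasp; the last joint's range is limited). The gripper opens to 87 mm and grips with 3 to 60 N. Pads are 19 mm wide; open, the fingers measure 117 mm over their backs; the gripper's body (75 mm by 190 mm) begins 51 mm behind the grasp point.
Start: joints at [1.203, 0.333, 0.04, 1.465, -0.013, 1.343, -0.059], TCP at [0.173, -0.627, 0.223] pointing down, gripper open.
Joint ranges: [-2.58, 2.58], [-0.38, 2.09], [-1.3, 1.39], [0.25, 2.4], [-1.5, 4.64], [0.08, 2.09], [-2.65, 2.65]. Speed limits (rad/s): [2.22, 2.22, 2.79, 2.79, 3.14, 3.14, 3.14].

INTERFACE

Orientations are given as a 3x3 rotation matrix whose columns are the frame's x, y, z axes.
In Python, from plant import env, imaging, order gives the robot as it stands.
- The arm moves only by the shell command python3 -m pendant 'ROWS'. ROWS is JSON, a list of rows, each an object with "translation": the shift along the tool's x, y, z in cm, a list of three; "rot": the turn, a rotation vector about the tool's x, y, z in rad, a list of three; "grip": the opening, from 0 (shut) to 1 (fully open). A call has 1 to 20 rows; each row shifts and turns the pose as measured when the row begins, along the tool's axes as they then stand; what a row does not reach is not made up. A row lasts 1/8 s, in which the tool goes at most 62.5 mm and 10.7 degrees, less where a joint would pass 70% of its speed; a pose out of reach is approached as far as the arm can. A call with a gripper value outside its range is refused whole. The fingers move at their own pace and stop on an object; the grip force is fixed at half the most. Time passes only in rows, so rows that do not move let the fingers close. It gives the time, the measured TCP pose, the force and the opening at its end, in the units of the state.
- env.sense(): the state, without advancing time (a new reading comes with each control period).
- imaging.read_camera(name): name is "scene" or "top" or "wrist"; returns the picture (384x512x3 uint8, red, green, blue); there is no depth.
- imaging.camera_params(name): a dict with "fx", "fy", "cx", "cy" (pixels), "k1" (the pictures are not rectified: a ray, as slopes to the right and down, at radius r is drawn at 1 + k1 r^2 times it, then the intrinsics apply), "extrinsics" (4x4, takes a point from camera to world coordinates); the wrist camera has in their place "T_tool_cam" (4x4, takes a point from camera to tool coordinates, whose origin is the TCP and whose axes are the tool frame's). Camera axes: x right, y down, z forward; pixel columns grow to the right and rows downward; lengths in m; the calibration is good to about 2 mm. A picture is of the moment at which its call begins: read the wrist's pose just before it. camera_params takes no time and is no camera call.
- order.sign_off(): hands the job in, once; it reports no verdict.
The state is a dict: "clock": time; "joints": joint angles; "qvel": joint speeds; "tau": joint torques, N m; "eef_pos": TCP position; "tcp_rot": TCP orientation; "ft_force": force on the tool from outside, world axes, zero at the start; "wrist_torque": the same for the moment, N m; "finger_gap": finger opening in m.
Only numpy, scipy, OpenCV 4.12 (cv2) and the standard library are available. Lean on these libraries where they do the work, as an engineer would, in place of code of your own. Each camera call takes 0.05 s, during which the arm holds its last target. There are 200 camera calls.

## Working session

There is one attempt and no reset: what is moved stays moved. The work goes in short steps, Python scripts to look and compute and a shell command to move; the robot and the scene stay as the last step left them, time stands still between calls to the robot, and variables do not carry over. Pictures are saved under pics/ and viewed, about 8 in all and at most 12, crops included, and the job is handed in when it is done.

```bash
ls; mkdir -p pics; python3 - <<'E'
from plant import env, imaging
import cv2,numpy as np
s=env.sense();print({k:np.round(v,3).tolist() for k,v in s.items()})
for n in("scene","top","wrist"):
    p=imaging.camera_params(n);print(n,{k:np.round(v,4).tolist() for k,v in p.items()})
    cv2.imwrite(f"pics/{n}0.png",imaging.read_camera(n)[:,:,::-1])
E
```

```text
pics
{'clock': 0.0, 'joints': [1.203, 0.334, 0.04, 1.466, -0.013, 1.343, -0.058], 'qvel': [-0.0, -0.0, -0.001, 0.001, -0.001, -0.003, 0.001], 'tau': [-0.0, -65.636, 1.335, -40.381, -0.06, 0.045, 0.0], 'eef_pos': [0.173, -0.626, 0.222], 'tcp_rot': [[-0.964, -0.001, 0.266], [-0.266, 0.002, -0.964], [0.0, -1.0, -0.002]], 'ft_force': [0.768, 1.106, 0.18], 'wrist_torque': [0.052, -0.03, -0.028], 'finger_gap': 0.087}
scene {'fx': 347.4764, 'fy': 347.4764, 'cx': 253.2988, 'cy': 184.4689, 'k1': -0.0503, 'extrinsics': [[0.7699, 0.5271, -0.3598, 0.8305], [0.6382, -0.6411, 0.4263, -0.3732], [-0.006, -0.5578, -0.8299, 0.8707], [0.0, 0.0, 0.0, 1.0]]}
top {'fx': 420.149, 'fy': 420.149, 'cx': 258.6683, 'cy': 192.4551, 'k1': -0.0972, 'extrinsics': [[0.0279, -0.9877, 0.1536, 0.3782], [-0.9992, -0.0318, -0.023, 0.0259], [0.0276, -0.1529, -0.9879, 1.0035], [0.0, 0.0, 0.0, 1.0]]}
wrist {'fx': 306.2289, 'fy': 306.2289, 'cx': 257.7585, 'cy': 192.5496, 'k1': -0.0826, 'T_tool_cam': [[-0.0012, 0.9671, 0.2543, -0.0694], [0.0003, -0.2543, 0.9671, -0.1616], [1.0, 0.0012, 0.0001, 0.0004], [0.0, 0.0, 0.0, 1.0]]}
```

View pics/scene0.png

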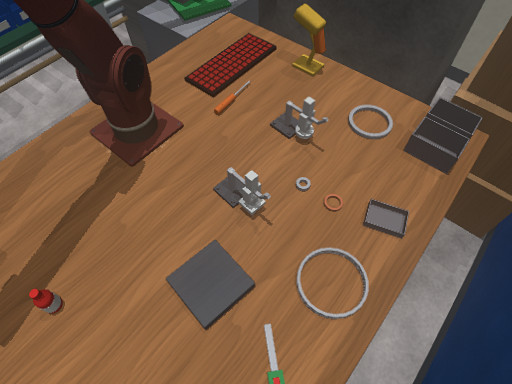

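View pics/top0.png

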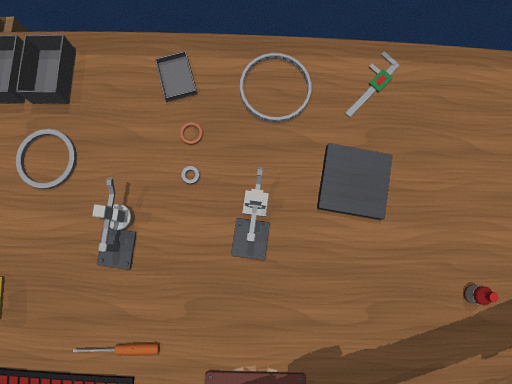

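```bash
python3 - <<'E'
import cv2,numpy as np
t=cv2.imread("pics/top0.png");s=cv2.imread("pics/scene0.png")
def c(im,x,y,w,h,k=5): return cv2.resize(im[y:y+h,x:x+w],None,fx=k,fy=k,interpolation=cv2.INTER_CUBIC)
a=np.hstack([c(t,75,165,80,60+50,5)[:, :400],c(t,215,160,80,110,5)]) 
cv2.imwrite("pics/ct.png",a)
b=np.hstack([c(s,265,85,80,70,5),c(s,205,155,80,70,5)])
cv2.imwrite("pics/cs.png",b)
E
```

```text
(no output)
```

View pics/ct.png

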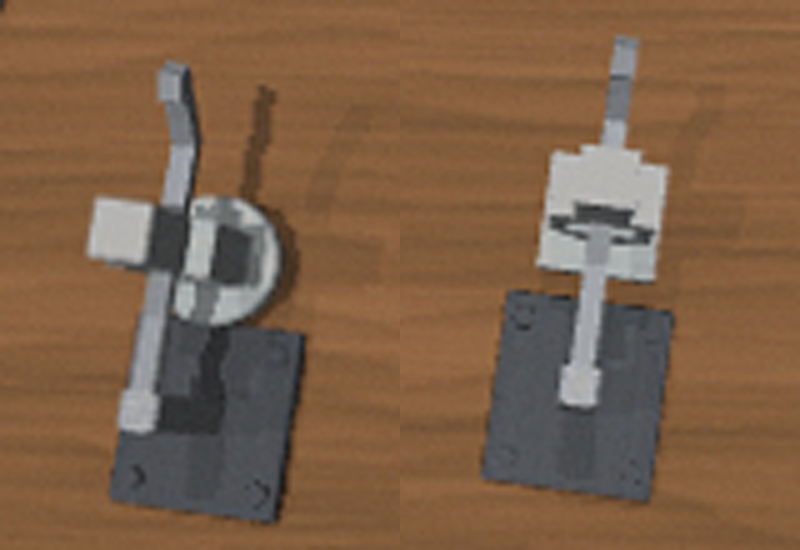

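View pics/cs.png

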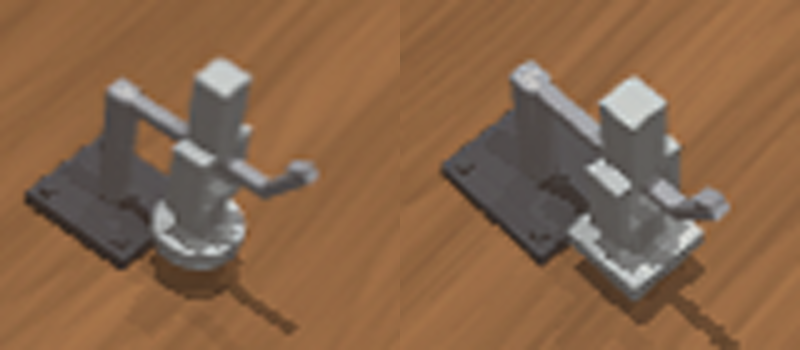

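```bash
cat > h.py <<'E'
import numpy as np,cv2
from plant import env,imaging
def ray(n,uv,pose=None):
    p=imaging.camera_params(n);K=np.array([[p['fx'],0,p['cx']],[0,p['fy'],p['cy']],[0,0,1]])
    # k1 is forward model in normalized coords -> cv2 distortion
    x=cv2.undistortPoints(np.array([[uv]],float),K,np.array([p['k1'],0,0,0.]))[0,0]
    T=p['extrinsics'] if pose is None else pose@p['T_tool_cam'];T=np.array(T)
    d=T[:3,:3]@np.array([*x,1]);return T[:3,3],d/np.linalg.norm(d)
def plane(n,uv,z,pose=None):
    o,d=ray(n,uv,pose);return o+d*(z-o[2])/d[2]
def tri(*rs):
    A=sum(np.eye(3)-np.outer(d,d) for o,d in rs);b=sum((np.eye(3)-np.outer(d,d))@o for o,d in rs)
    X=np.linalg.solve(A,b);return X,[np.linalg.norm(np.cross(X-o,d)) for o,d in rs]
def pose():
    s=env.sense();T=np.eye(4);T[:3,:3]=s['tcp_rot'];T[:3,3]=s['eef_pos'];return T
E
python3 - <<'E'
from h import *
f=lambda x,y,X,Y:((X+.5)/5-.5+x,(Y+.5)/5-.5+y)
T=lambda X,Y:f(75,165,X,Y);S=lambda X,Y:f(265,85,X,Y)
for n,t,s,z in[("gtop",T(121,231),S(222,77),.163),("bendtop",T(183,147),S(265,185),.105),("tip",T(172,66),S(305,172),.137),("post",T(139,409),S(122,90),.105)]:
    X,e=tri(ray("top",t),ray("scene",s));print(n,X.round(4),np.round(e,4),plane("top",t,z).round(4),plane("scene",s,z).round(4))
for c in[(95,197),(155,203),(148,268),(88,258)]:print(plane("top",T(*c),.163).round(4))
im=cv2.imread("pics/top0.png")
g=im.max(2);m=((g<75)*255).astype(np.uint8);m[:,:310]=0;m[:135]=0;m[230:]=0;m[:,400:]=0
m=cv2.morphologyEx(m,cv2.MORPH_OPEN,np.ones((5,5)))
c=max(cv2.findContours(m,0,2)[0],key=cv2.contourArea);r=cv2.minAreaRect(c);print(r)
for b in cv2.boxPoints(r):print(b,plane("top",b,.03).round(4))
print("top plate",np.mean([plane("top",b,.03) for b in cv2.boxPoints(r)],0), plane("scene",(211,280),.03))
E
```

```text
gtop [0.4599 0.3268 0.163 ] [0.0016 0.0016] [0.461  0.3281 0.163 ] [0.4591 0.3253 0.163 ]
bendtop [0.503  0.3236 0.1038] [0.0019 0.0019] [0.5042 0.3246 0.105 ] [0.5025 0.3206 0.105 ]
tip [0.531  0.3182 0.1381] [0.0039 0.0039] [0.534  0.3216 0.137 ] [0.5285 0.3153 0.137 ]
post [0.3891 0.3324 0.1073] [0.0024 0.0024] [0.3908 0.335  0.105 ] [0.3866 0.3323 0.105 ]
[0.4745 0.34   0.163 ]
[0.4729 0.315  0.163 ]
[0.4465 0.3158 0.163 ]
[0.4496 0.3407 0.163 ]Traceback (most recent call last):
  File "<stdin>", line 10, in <module>
ValueError: max() iterable argument is empty
```

Round-footed gauge is the left one (+y): grip top at top-image (99,211), bend (111,194). Triangulation agrees to ~2 mm. Starting to move.

```bash
python3 -m pendant '[{"translation":[0,-4,0],"rot":[0,0.17,0],"grip":1},{"translation":[0,-4,0],"rot":[0,0.17,0],"grip":1},{"translation":[-3.5,0,-4],"rot":[0,0,0],"grip":1},{"translation":[-3.5,0,-4],"rot":[0,0,0],"grip":1},{"translation":[-3.5,0,-4],"rot":[0,0,0],"grip":1},{"translation":[-3.5,0,-4],"rot":[0,0,0],"grip":1},{"translation":[-3.5,0,-4],"rot":[0,0,0],"grip":1},{"translation":[-3.5,0,-4],"rot":[0,0,0],"grip":1},{"translation":[-3.5,0,-4],"rot":[0,0,0],"grip":1},{"translation":[-3.5,0,-4],"rot":[0,0,0],"grip":1},{"translation":[-3.5,0,-4],"rot":[0,0,0],"grip":1},{"translation":[-3.5,0,-4],"rot":[0,0,0],"grip":1}]'
cat > err.py <<'E'
import sys
from h import *
from scipy.spatial.transform import Rotation as Rn
# usage: err.py x y z yaw tilt(deg): TCP target; prints tool-frame shift cm and rotvec
x,y,z,yaw,t=map(float,sys.argv[1:]);t=np.radians(t)
hx=np.array([np.cos(yaw),np.sin(yaw),0]);hy=np.array([-np.sin(yaw),np.cos(yaw),0]);Z=np.array([0,0,1.])
oz=-np.sin(t)*hx+np.cos(t)*Z; R=np.c_[np.cross(-oz,-hy),-oz,-hy]
T=pose();s=env.sense()
print("pos",T[:3,3].round(4),"cm",(100*T[:3,:3].T@(np.array([x,y,z])-T[:3,3])).round(2),"rot",Rn.from_matrix(T[:3,:3].T@R).as_rotvec().round(3),
 "clk",round(s['clock'],2),"F",np.round(s['ft_force'],1),"gap",round(s['finger_gap'],4),"q",np.round(s['joints'],2))
E
python3 err.py .46 .327 .28 -.07 0
```

```text
clock: 1.65
eef_pos: [0.5617, -0.2491, 0.301]
tcp_rot: [[-0.996, -0.004, -0.093], [0.093, 0.004, -0.996], [0.005, -1.0, -0.004]]
ft_force: [0.9, -0.5, 0.4]
finger_gap: 0.0871
pos [ 0.5617 -0.2491  0.301 ] cm [ 15.47   2.39 -56.4 ] rot [ 0.004 -0.023  0.005] clk 1.65 F [ 0.9 -0.5  0.4] gap 0.0871 q [ 0.55  0.25 -0.25  1.42  0.06  1.49 -1.36]
```

```bash
python3 -m pendant '[{"translation":[0,0,0],"rot":[0,-0.185,0],"grip":1},{"translation":[0,0,0],"rot":[0,-0.185,0],"grip":1},{"translation":[0,0,0],"rot":[0,-0.185,0],"grip":1},{"translation":[0,0,0],"rot":[0,-0.185,0],"grip":1},{"translation":[0,0,0],"rot":[0,-0.185,0],"grip":1},{"translation":[0,0,0],"rot":[0,-0.185,0],"grip":1},{"translation":[0,0,0],"rot":[0,-0.185,0],"grip":1},{"translation":[0,0,0],"rot":[0,-0.185,0],"grip":1},{"translation":[0,0,0],"rot":[0,-0.185,0],"grip":1},{"translation":[0,0,0],"rot":[0,-0.185,0],"grip":1},{"translation":[0,0,0],"rot":[0,-0.185,0],"grip":1},{"translation":[0,0,0],"rot":[0,-0.185,0],"grip":1},{"translation":[0,0,0],"rot":[0,-0.185,0],"grip":1},{"translation":[0,0,0],"rot":[0,-0.185,0],"grip":1},{"translation":[0,0,0],"rot":[0,-0.185,0],"grip":1},{"translation":[0,0,0],"rot":[0,-0.185,0],"grip":1},{"translation":[0,0,0],"rot":[0,-0.185,0],"grip":1}]' >/dev/null
sed -i 's/R=np.c_.*/R=np.c_[hx*np.cos(t)+Z*np.sin(t),-oz,hy]/' err.py
python3 err.py .46 .327 .28 -.07 0
```

```text
pos [ 0.5627 -0.2422  0.2942] cm [-12.72   2.18  56.4 ] rot [-0.01   0.026 -0.015] clk 3.77 F [-0.  -0.3 -1.1] gap 0.0867 q [ 0.84  0.31 -0.65  1.4   0.18  1.51  1.73]
```

```bash
python3 -m pendant '[{"translation":[-1.3,0,5.6],"rot":[0,0.02,0],"grip":1},{"translation":[-1.3,0,5.6],"rot":[0,0,0],"grip":1},{"translation":[-1.3,0,5.6],"rot":[0,0,0],"grip":1},{"translation":[-1.3,0,5.6],"rot":[0,0,0],"grip":1},{"translation":[-1.3,0,5.6],"rot":[0,0,0],"grip":1},{"translation":[-1.3,0,5.6],"rot":[0,0,0],"grip":1},{"translation":[-1.3,0,5.6],"rot":[0,0,0],"grip":1},{"translation":[-1.3,0,5.6],"rot":[0,0,0],"grip":1},{"translation":[-1.3,0,5.6],"rot":[0,0,0],"grip":1},{"translation":[-1.3,0,5.6],"rot":[0,0,0],"grip":1},{"translation":[0,0,0],"rot":[0,0,0],"grip":1}]' >/dev/null
python3 err.py .46 .327 .28 -.07 0
python3 - <<'E'
from h import *
np.save("pw.npy",pose())
im=imaging.read_camera("wrist")[:,:,::-1];cv2.imwrite("pics/w1.png",im)
im=imaging.read_camera("top")[:,:,::-1];cv2.imwrite("pics/top1.png",im)
im=im.max(2)[135:230,310:400]; print(im[10:80:10,10:80:10])
E
```

```text
pos [0.4618 0.3398 0.2995] cm [-0.07  1.93 -1.31] rot [-0.01   0.004 -0.017] clk 5.15 F [ 0.6 -0.1  0.1] gap 0.0869 q [ 0.13  0.29 -1.02  1.49  0.23  1.5   0.62]
[[133  92 104 149 138 138 141]
 [140  89  90  89  88  89  88]
 [150  96  90  92  92  92  89]
 [155  91  90  81  84  86  90]
 [ 53  92  89  86  87  85  84]
 [ 51  90  88  85  86  87  87]
 [ 94  90  91  89  88  88  90]]
```

View pics/w1.png

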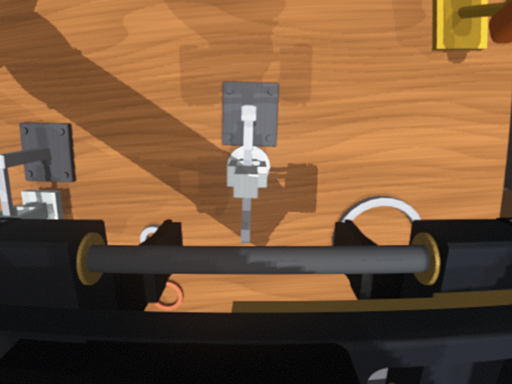

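```bash
python3 - <<'E'
from h import *
T=np.load("pw.npy");im=cv2.imread("pics/w1.png")
c=im[85:245,200:300];cv2.imwrite("pics/w1c.png",cv2.resize(c,None,fx=3.75,fy=3.75,interpolation=cv2.INTER_CUBIC))
p=imaging.camera_params("wrist");C=T@p['T_tool_cam'];K=np.array([[p['fx'],0,p['cx']],[0,p['fy'],p['cy']],[0,0,1.]])
def proj(X):
    x=np.linalg.inv(C)@np.r_[X,1];return cv2.projectPoints(x[None,:3],np.zeros(3),np.zeros(3),K,np.array([p['k1'],0,0,0.]))[0].ravel().round(1)
print("exp gtop",proj([.460,.327,.163]),"bend",proj([.503,.3236,.105]),"post",proj([.389,.3324,.105]),"tip",proj([.531,.3182,.137]))
im=cv2.imread("pics/top0.png").astype(int)
m=((im.max(2)-im.min(2)<25)&(im.max(2)<100)).astype(np.uint8)*255
m[:,:310]=0;m[:135]=0;m[230:]=0;m[:,400:]=0
m=cv2.morphologyEx(m,cv2.MORPH_OPEN,np.ones((7,7)))
c=max(cv2.findContours(m,0,2)[0],key=cv2.contourArea);r=cv2.minAreaRect(c);print(r)
b=np.array([plane("top",q,.03) for q in cv2.boxPoints(r)]);print(b.round(4),b.mean(0))
s=cv2.imread("pics/scene0.png").astype(int)
m=((s.max(2)-s.min(2)<25)&(s.max(2)<100)).astype(np.uint8)*255
m[:235]=0;m[330:]=0;m[:,:150]=0;m[:,265:]=0
m=cv2.morphologyEx(m,cv2.MORPH_OPEN,np.ones((7,7)))
c=max(cv2.findContours(m,0,2)[0],key=cv2.contourArea);q=cv2.approxPolyDP(c,6,True)[:,0];print(q.tolist(),[plane("scene",a,.03).round(3).tolist() for a in q])
E
```

```text
exp gtop [243.6 184.8] bend [245.2 209.3] post [245.5 112.7] tip [241.4 241.3]
((354.85089111328125, 181.32763671875), (68.23661041259766, 67.4454574584961), 8.530765533447266)
[[ 0.4932 -0.1326  0.03  ]
 [ 0.6556 -0.1559  0.03  ]
 [ 0.637  -0.3219  0.03  ]
 [ 0.4739 -0.2938  0.03  ]] [ 0.56491207 -0.22604127  0.03      ]
[[217, 242], [168, 276], [203, 326], [253, 287]] [[0.509, -0.142, 0.03], [0.477, -0.288, 0.03], [0.628, -0.318, 0.03], [0.658, -0.174, 0.03]]
```

View pics/w1c.png

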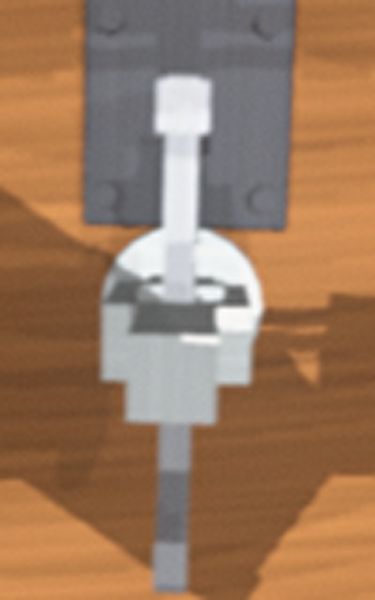

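Wrist crop: block top centre at ≈(245.6,185.4), hook post (248.5,113), tip (245,242): ~2 mm further +y than the two-view estimate. Using gauge (0.461, 0.3285), yaw −0.085; plate centre ≈(0.567, −0.228).

```bash
python3 err.py .461 .3285 .124 -.085 0; python3 -m pendant '[{"translation":[-0.1,3,-1.2],"rot":[-0.01,0.019,-0.017],"grip":1},{"translation":[0,4,0],"rot":[0,0,0],"grip":1},{"translation":[0,4,0],"rot":[0,0,0],"grip":1},{"translation":[0,2,0],"rot":[0,0,0],"grip":1},{"translation":[0,0,0],"rot":[0,0,0],"grip":1}]' >/dev/null;python3 err.py .461 .3285 .124 -.085 0
```

```text
pos [0.4646 0.3351 0.2993] cm [-0.04 17.52 -0.82] rot [-0.008  0.013 -0.016] clk 5.25 F [-0.6 -0.2 -0.8] gap 0.087 q [ 0.13  0.29 -1.01  1.49  0.23  1.5   0.62]
pos [0.4681 0.3124 0.1655] cm [-0.9   4.13  1.55] rot [ 0.007 -0.022  0.005] clk 5.88 F [ 0.2 -0.2  0.3] gap 0.0872 q [ 0.14  0.34 -0.97  1.72  0.31  1.24  0.56]
```

```bash
python3 -m pendant '[{"translation":[-0.7,0,1.5],"rot":[0,-0.02,0],"grip":1},{"translation":[0,0,0],"rot":[0,0,0],"grip":1}]' >/dev/null; for i in 1 2 3;do python3 err.py .461 .3285 .124 -.085 0;done; python3 -m pendant '[{"translation":[0,2,0],"rot":[0,0,0],"grip":1},{"translation":[0,1.8,0],"rot":[0,0,0],"grip":1},{"translation":[0,0,0],"rot":[0,0,0],"grip":1}]' >/dev/null; python3 err.py .461 .3285 .124 -.085 0
```

```text
pos [0.4639 0.3285 0.1673] cm [-0.32  4.33  0.  ] rot [ 0.006 -0.004  0.007] clk 6.12 F [-0.4  0.   0.7] gap 0.0869 q [ 0.11  0.35 -0.98  1.7   0.32  1.25  0.54]
pos [0.4639 0.3285 0.1673] cm [-0.32  4.33  0.  ] rot [ 0.006 -0.004  0.007] clk 6.12 F [-0.4  0.   0.7] gap 0.0869 q [ 0.11  0.35 -0.98  1.7   0.32  1.25  0.54]
pos [0.4639 0.3285 0.1673] cm [-0.32  4.33  0.  ] rot [ 0.006 -0.004  0.007] clk 6.12 F [-0.4  0.   0.7] gap 0.0869 q [ 0.11  0.35 -0.98  1.7   0.32  1.25  0.54]
pos [0.4645 0.3283 0.1273] cm [-0.35  0.33 -0.01] rot [ 0.006 -0.003  0.008] clk 6.5 F [ 0.2 -0.8  0.7] gap 0.0869 q [ 0.09  0.39 -0.96  1.75  0.36  1.18  0.51]
```

```bash
python3 -m pendant '[{"translation":[-0.3,0.3,0],"rot":[0,0,0],"grip":1},{"translation":[0,0,0],"rot":[0,0,0],"grip":1},{"translation":[0,0,0],"rot":[0,0,0],"grip":0},{"translation":[0,0,0],"rot":[0,0,0],"grip":0},{"translation":[0,0,0],"rot":[0,0,0],"grip":0},{"translation":[0,0,0],"rot":[0,0,0],"grip":0},{"translation":[0,0,0],"rot":[0,0,0],"grip":0}]' >/dev/null; python3 err.py .461 .3285 .124 -.085 0
```

```text
pos [0.4618 0.329  0.1252] cm [-0.08  0.12 -0.05] rot [ 0.005 -0.004  0.009] clk 7.38 F [-0.6 -0.2  0. ] gap 0.0451 q [ 0.09  0.39 -0.96  1.76  0.36  1.18  0.51]
```

Still closing (45 mm); finish closing, then raise 15 mm.

```bash
python3 -m pendant '[{"translation":[0,0,0],"rot":[0,0,0],"grip":0},{"translation":[0,0,0],"rot":[0,0,0],"grip":0},{"translation":[0,0,0],"rot":[0,0,0],"grip":0},{"translation":[0,0,0],"rot":[0,0,0],"grip":0},{"translation":[0,0,0],"rot":[0,0,0],"grip":0}]' >/dev/null; python3 err.py .461 .3285 .124 -.085 0
python3 -m pendant '[{"translation":[0,-0.8,0],"rot":[0,0,0],"grip":0},{"translation":[0,-0.7,0],"rot":[0,0,0],"grip":0},{"translation":[0,0,0],"rot":[0,0,0],"grip":0}]' >/dev/null; python3 err.py .461 .3285 .139 -.085 0
```

```text
pos [0.4618 0.329  0.1252] cm [-0.07  0.12 -0.06] rot [ 0.005 -0.003  0.009] clk 8.0 F [-0.   0.9  0.7] gap 0.0238 q [ 0.09  0.39 -0.96  1.76  0.36  1.18  0.51]
pos [0.4614 0.3288 0.1409] cm [-0.03  0.19 -0.03] rot [ 0.006 -0.003  0.008] clk 8.38 F [-0.5 -0.1 -2.2] gap 0.024 q [ 0.1   0.37 -0.97  1.74  0.34  1.2   0.52]
```

```bash
cat > ct.py <<'E'
# usage: ct.py X Z tilt : eye-centre target in hook frame (mm); reports the present eye centre and the tool-frame step
import sys,subprocess
from h import *
X,Zc,t=map(float,sys.argv[1:]);yaw=-.085;th=np.radians(t)
hx=np.array([np.cos(yaw),np.sin(yaw),0]);b=np.array([.5037,.325,.101]);T=pose()
C=T[:3,3]+.0392*T[:3,1]-b
print("C now X %.1f Y %.1f Z %.1f tilt %.1f"%(C@hx*1e3,C@np.array([-hx[1],hx[0],0])*1e3,C[2]*1e3,np.degrees(np.arctan2(T[2,0],T[:3,0]@hx))))
oz=-np.sin(th)*hx+np.array([0,0,np.cos(th)])
P=b+X/1e3*hx+np.array([0,0,Zc/1e3])+.0392*oz
subprocess.run(["python3","err.py",*map(str,P),str(yaw),str(t)])
E
python3 ct.py -43 0 38
python3 -m pendant '[{"translation":[-0.65,0.05,0],"rot":[0,0,-0.166],"grip":0},{"translation":[-0.65,0.05,0],"rot":[0,0,-0.166],"grip":0},{"translation":[0,0,0],"rot":[0,0,0],"grip":0}]' >/dev/null; python3 ct.py -43 0 38
```

```text
pos [0.4614 0.3288 0.1409] cm [-2.47  0.88 -0.02] rot [ 0.007 -0.001 -0.655] clk 8.38 F [-0.5 -0.1 -2.2] gap 0.024 q [ 0.1   0.37 -0.97  1.74  0.34  1.2   0.52]
C now X -42.2 Y -0.0 Z 0.7 tilt 0.5
pos [0.4482 0.3301 0.1377] cm [-1.27  0.16 -0.04] rot [ 0.005 -0.001 -0.316] clk 8.75 F [ 0.  -0.1 -1.8] gap 0.0241 q [ 0.02  0.16 -0.98  1.98  0.53  0.96  0.25]
C now X -42.4 Y 0.2 Z -0.2 tilt 19.9
```

```bash
python3 -m pendant '[{"translation":[1.15,0.42,0],"rot":[0,0,0],"grip":0},{"translation":[1.15,0.42,0],"rot":[0,0,0],"grip":0},{"translation":[-0.62,0.05,0],"rot":[0,0,-0.158],"grip":0},{"translation":[-0.62,0.05,0],"rot":[0,0,-0.158],"grip":0},{"translation":[0,0,0],"rot":[0,0,0],"grip":0}]' >/dev/null; python3 ct.py 0 3 38
```

```text
pos [0.4704 0.3276 0.132 ] cm [0.91 0.33 0.03] rot [ 0.008 -0.011 -0.006] clk 9.38 F [ 0.2  0.8 -2.5] gap 0.024 q [-0.16  0.14 -0.94  2.14  0.97  0.9  -0.23]
C now X -9.4 Y -0.5 Z -0.1 tilt 37.7
```

```bash
python3 -m pendant '[{"translation":[0.9,0.3,0],"rot":[0,0,0],"grip":0},{"translation":[0,0,0],"rot":[0,0,0],"grip":0},{"translation":[1.2,-0.26,0],"rot":[0,0,0],"grip":0},{"translation":[1.2,-0.26,0],"rot":[0,0,0],"grip":0},{"translation":[0,0,0],"rot":[0,0,0],"grip":0}]' >/dev/null; python3 ct.py 45 54 38
```

```text
pos [0.5028 0.3228 0.1561] cm [ 3.51 -1.08  0.28] rot [ 0.013 -0.02  -0.016] clk 10.0 F [ 0.2 -0.  -2.5] gap 0.024 q [-0.11  0.13 -0.92  2.07  0.92  0.9  -0.11]
C now X 22.9 Y -2.8 Z 23.8 tilt 37.1
```

```bash
python3 -m pendant '[{"translation":[0.3,-0.5,0.25],"rot":[0,-0.02,0],"grip":0},{"translation":[0,0,0],"rot":[0,0,0],"grip":0},{"translation":[1.2,-0.3,0],"rot":[0,0,0],"grip":0},{"translation":[0,0,0],"rot":[0,0,0],"grip":0}]' >/dev/null; python3 ct.py 52 66 38
```

```text
pos [0.5107 0.3246 0.1721] cm [ 3.22 -0.81 -0.03] rot [ 0.013  0.001 -0.018] clk 10.5 F [ 0.3  0.5 -2.7] gap 0.0238 q [-0.09  0.12 -0.92  2.04  0.89  0.91 -0.04]
C now X 30.6 Y -0.4 Z 39.8 tilt 37.0
```

```bash
python3 -m pendant '[{"translation":[1.5,-0.35,0],"rot":[0,0,0],"grip":0},{"translation":[1.5,-0.35,0],"rot":[0,0,0],"grip":0},{"translation":[0,0,0],"rot":[0,0,0],"grip":0}]' >/dev/null; python3 ct.py 90 110 0
python3 - <<'E'
from h import *
cv2.imwrite("pics/s2.png",cv2.resize(imaging.read_camera("scene")[50:180,220:400,::-1],None,fx=4,fy=4))
E
```

```text
pos [0.5304 0.3228 0.1958] cm [ 8.32 -0.55 -0.03] rot [ 0.014 -0.003  0.645] clk 10.88 F [ 0.5 -1.1 -2.8] gap 0.024 q [-0.06  0.11 -0.91  1.99  0.85  0.92  0.05]
C now X 50.3 Y -0.5 Z 63.4 tilt 36.9
```

View pics/s2.png

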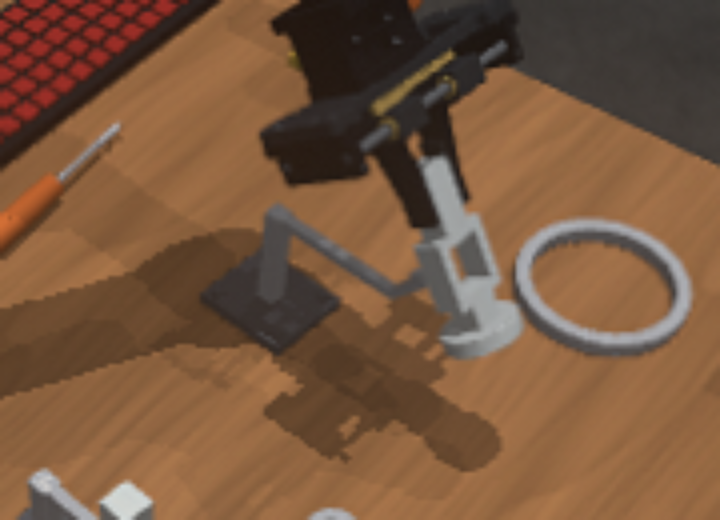

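The eye is clear of the tip (tip end near (415,285) in the crop, outside the eye). Back off further, turn upright.

```bash
python3 -m pendant '[{"translation":[3,-0.7,0],"rot":[0,0,0],"grip":0},{"translation":[3,-0.7,0],"rot":[0,0,0],"grip":0},{"translation":[0.63,0.05,0],"rot":[0,0,0.161],"grip":0},{"translation":[0.63,0.05,0],"rot":[0,0,0.161],"grip":0},{"translation":[0.63,0.05,0],"rot":[0,0,0.161],"grip":0},{"translation":[0.63,0.05,0],"rot":[0,0,0.161],"grip":0},{"translation":[0,0,0],"rot":[0,0,0],"grip":0}]' >/dev/null; python3 err.py .567 -.228 .26 -.085 0
```

```text
pos [0.589  0.3184 0.2447] cm [  2.44  -0.58 -54.65] rot [ 0.019 -0.    -0.026] clk 11.8 F [ 0.2 -0.4 -3.3] gap 0.0235 q [ 0.01  0.52 -0.86  1.31  0.38  1.51  0.67]
```

```bash
python3 -m pendant '[{"translation":[0,-3,0],"rot":[0.019,0,-0.026],"grip":0},{"translation":[0,-2,-1],"rot":[0,0,0],"grip":0},{"translation":[0.2,0,-3],"rot":[0,0,0],"grip":0},{"translation":[0.2,0,-4.5],"rot":[0,0,0],"grip":0},{"translation":[0.2,0,-4.5],"rot":[0,0,0],"grip":0},{"translation":[0.2,0,-4.5],"rot":[0,0,0],"grip":0},{"translation":[0.2,0,-4.5],"rot":[0,0,0],"grip":0},{"translation":[0.2,0,-4.5],"rot":[0,0,0],"grip":0},{"translation":[0.2,0,-4.5],"rot":[0,0,0],"grip":0},{"translation":[0.2,0,-4.5],"rot":[0,0,0],"grip":0},{"translation":[0.2,0,-4.5],"rot":[0,0,0],"grip":0},{"translation":[0.2,0,-4.5],"rot":[0,0,0],"grip":0},{"translation":[0.2,0,-4.5],"rot":[0,0,0],"grip":0},{"translation":[0.2,0,-3],"rot":[0,0,0],"grip":0},{"translation":[0,0,0],"rot":[0,0,0],"grip":0}]' >/dev/null; python3 err.py .567 -.228 .15 -.085 0
```

```text
pos [ 0.5598 -0.2107  0.335 ] cm [-0.06 18.57 -1.09] rot [0.031 0.015 0.049] clk 13.68 F [-0.2  1.2 -2.4] gap 0.0237 q [ 0.87  0.22 -0.71  1.43  0.17  1.49  1.67]
```

```bash
python3 -m pendant '[{"translation":[0,4,-1.1],"rot":[0.031,0.015,0.049],"grip":0},{"translation":[0,4,0],"rot":[0,0,0],"grip":0},{"translation":[0,4,0],"rot":[0,0,0],"grip":0},{"translation":[0,2,0],"rot":[0,0,0],"grip":0},{"translation":[0,0,0],"rot":[0,0,0],"grip":0}]' >/dev/null; python3 err.py .567 -.228 .13 -.085 0
python3 - <<'E'
from h import *
cv2.imwrite("pics/s3.png",cv2.resize(imaging.read_camera("scene")[140:340,110:330,::-1],None,fx=3,fy=3))
E
```

```text
pos [ 0.5613 -0.2178  0.2034] cm [ 0.56  7.35 -0.9 ] rot [0.01  0.008 0.012] clk 14.3 F [-0.2  0.7 -1.4] gap 0.0236 q [ 0.86  0.31 -0.69  1.6   0.21  1.29  1.63]
```

View pics/s3.png

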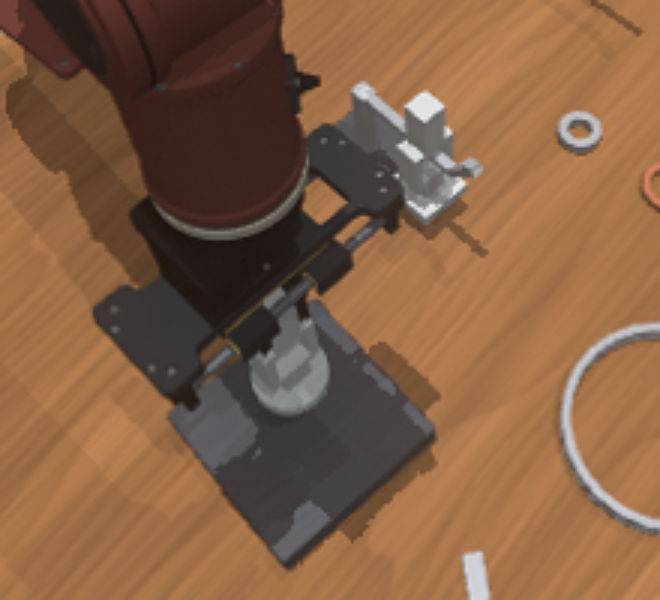

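Held upright above the plate. Lower and centre.

```bash
python3 -m pendant '[{"translation":[0.5,2.5,-0.9],"rot":[0.01,0.008,0.012],"grip":0},{"translation":[0,2.5,0],"rot":[0,0,0],"grip":0},{"translation":[0,0.5,0],"rot":[0,0,0],"grip":0},{"translation":[0,0,0],"rot":[0,0,0],"grip":0}]' >/dev/null; python3 err.py .567 -.228 .13 -.085 0
```

```text
pos [ 0.5704 -0.227   0.1584] cm [-0.37  2.84 -0.11] rot [0.007 0.002 0.013] clk 14.85 F [ 0.5  0.9 -2.3] gap 0.0238 q [ 0.85  0.37 -0.68  1.62  0.25  1.22  1.61]
```

```bash
python3 -m pendant '[{"translation":[-0.3,1,0],"rot":[0.007,0,0.013],"grip":0},{"translation":[0,0.8,0],"rot":[0,0,0],"grip":0},{"translation":[0,0.5,0],"rot":[0,0,0],"grip":0},{"translation":[0,0,0],"rot":[0,0,0],"grip":0}]' >/dev/null; python3 err.py .567 -.228 .13 -.085 0; python3 -m pendant '[{"translation":[0,0.2,0],"rot":[0,0,0],"grip":0},{"translation":[0,0,0],"rot":[0,0,0],"grip":0}]' >/dev/null; python3 err.py .567 -.228 .13 -.085 0;
```

```text
pos [ 0.5683 -0.2269  0.1364] cm [-0.13  0.64 -0.12] rot [0.001 0.002 0.002] clk 15.35 F [ 0.7  0.4 -1.5] gap 0.024 q [ 0.84  0.39 -0.67  1.64  0.26  1.19  1.6 ]
pos [ 0.5684 -0.2269  0.1344] cm [-0.14  0.44 -0.12] rot [0.001 0.002 0.002] clk 15.6 F [-0.5 -0.2 -2.3] gap 0.0237 q [ 0.84  0.39 -0.67  1.64  0.26  1.19  1.6 ]
```

```bash
for i in 1 2 3; do python3 -m pendant '[{"translation":[0,0.2,0],"rot":[0,0,0],"grip":0},{"translation":[0,0,0],"rot":[0,0,0],"grip":0}]' | grep force; python3 err.py .567 -.228 .13 -.085 0; done
```

```text
ft_force: [0.8, -0.4, -2.0]
pos [ 0.5686 -0.227   0.1325] cm [-0.15  0.25 -0.12] rot [0.001 0.002 0.002] clk 15.85 F [ 0.8 -0.4 -2. ] gap 0.0237 q [ 0.84  0.4  -0.67  1.65  0.26  1.19  1.6 ]
ft_force: [0.7, -0.2, -2.2]
pos [ 0.5687 -0.227   0.1306] cm [-0.16  0.06 -0.12] rot [0.001 0.002 0.003] clk 16.1 F [ 0.7 -0.2 -2.2] gap 0.024 q [ 0.84  0.4  -0.67  1.65  0.26  1.18  1.6 ]
ft_force: [0.7, -0.4, -1.8]
pos [ 0.5695 -0.2271  0.1308] cm [-0.24  0.08 -0.11] rot [0.002 0.002 0.005] clk 16.35 F [ 0.7 -0.4 -1.8] gap 0.0237 q [ 0.84  0.4  -0.67  1.65  0.26  1.18  1.6 ]
```

```bash
for i in 1 2; do python3 -m pendant '[{"translation":[0,0.3,0],"rot":[0,0,0],"grip":0},{"translation":[0,0,0],"rot":[0,0,0],"grip":0}]' | grep force; python3 err.py .567 -.228 .13 -.085 0; done
```

```text
ft_force: [0.1, 0.0, -2.0]
pos [ 0.5707 -0.2273  0.1307] cm [-0.37  0.07 -0.1 ] rot [0.003 0.002 0.008] clk 16.6 F [ 0.1  0.  -2. ] gap 0.024 q [ 0.84  0.4  -0.67  1.65  0.27  1.18  1.6 ]
ft_force: [-0.6, -0.0, -1.9]
pos [ 0.5719 -0.2277  0.1305] cm [-0.49  0.05 -0.07] rot [0.005 0.002 0.01 ] clk 16.85 F [-0.6 -0.  -1.9] gap 0.0232 q [ 0.84  0.4  -0.67  1.65  0.27  1.18  1.59]
```

```bash
python3 - <<'E'
from h import *
cv2.imwrite("pics/s4.png",cv2.resize(imaging.read_camera("scene")[200:330,150:290,::-1],None,fx=4.5,fy=4.5,interpolation=cv2.INTER_CUBIC))
E
```

```text
(no output)
```

View pics/s4.png

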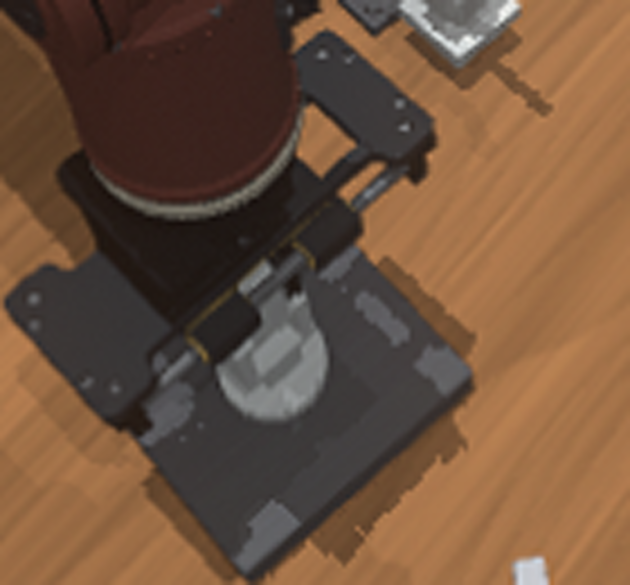

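Foot centre projects at about scene px (211,281), plate centre (210,283): seated and centred. Release.

```bash
python3 -m pendant '[{"translation":[0,0,0],"rot":[0,0,0],"grip":0.6},{"translation":[0,0,0],"rot":[0,0,0],"grip":0.6},{"translation":[0,0,0],"rot":[0,0,0],"grip":0.6},{"translation":[0,0,0],"rot":[0,0,0],"grip":0.6},{"translation":[0,0,0],"rot":[0,0,0],"grip":0.6},{"translation":[0,0,0],"rot":[0,0,0],"grip":0.6}]' ; python3 err.py .567 -.228 .3 -.085 0
```

```text
clock: 17.65
eef_pos: [0.5716, -0.2277, 0.1291]
tcp_rot: [[0.996, 0.009, 0.083], [-0.083, -0.005, 0.997], [0.009, -1.0, -0.004]]
ft_force: [-0.3, -0.3, 0.5]
finger_gap: 0.052
pos [ 0.5716 -0.2277  0.1291] cm [ -0.3  -17.09  -0.14] rot [0.004 0.002 0.009] clk 17.65 F [-0.3 -0.3  0.5] gap 0.052 q [ 0.84  0.4  -0.67  1.65  0.27  1.17  1.59]
```

```bash
python3 -m pendant '[{"translation":[0,-2,0],"rot":[0,0,0],"grip":0.6},{"translation":[0,-3,0],"rot":[0,0,0],"grip":0.6},{"translation":[0,-4,0],"rot":[0,0,0],"grip":0.6},{"translation":[0,-5,0],"rot":[0,0,0],"grip":0.6},{"translation":[-5,-2,0],"rot":[0,0,0],"grip":0.6},{"translation":[-5,0,0],"rot":[0,0,0],"grip":0.6},{"translation":[0,0,0],"rot":[0,0,0],"grip":0.6},{"translation":[0,0,0],"rot":[0,0,0],"grip":0.6}]' ; python3 - <<'E'
from h import *
a=imaging.read_camera("scene")[:,:,::-1];b=imaging.read_camera("top")[:,:,::-1]
t0=cv2.imread("pics/top0.png")
print("sq diff top",np.abs(b[160:265,225:285].astype(int)-t0[160:265,225:285]).mean())
cv2.imwrite("pics/f.png",np.hstack([cv2.resize(a[140:335,140:335],(400,400)),cv2.resize(b[130:270,220:400],None,fx=2.2,fy=400/140)]))
cv2.imwrite("pics/fs.png",a);cv2.imwrite("pics/ft.png",b)
E
```

```text
clock: 18.65
eef_pos: [0.4699, -0.217, 0.3037]
tcp_rot: [[0.997, 0.017, 0.081], [-0.08, -0.009, 0.997], [0.017, -1.0, -0.008]]
ft_force: [-0.1, 0.6, -0.1]
finger_gap: 0.052
sq diff top 6.25
```

View pics/f.png

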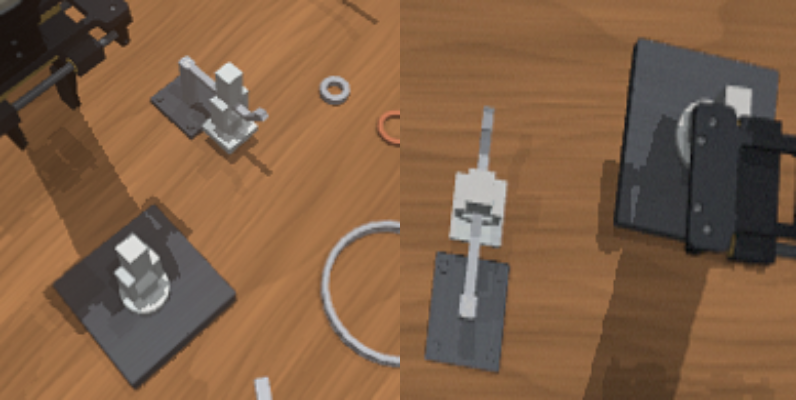

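```bash
python3 - <<'E'
from h import *
k=195/400
print("scene block top",plane("scene",(140+131*k,140+248*k),.168),"top",plane("top",(220+(739-400)/2.2,130+101*.35),.168), "foot underside centre",plane("scene",(140+145*k,140+288*k),.036))
from plant import order
print(order.sign_off())
E
```

```text
scene block top [ 0.56971109 -0.23021664  0.168     ] top [ 0.57243191 -0.23041151  0.168     ] foot underside centre [ 0.56881162 -0.22904819  0.036     ]
the job is handed in; nothing more can be done
None
```

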